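Air the compost caddy

TASK

Air the compost caddy: first take whichever of the pepper mill and the oil bottle stands in the way of the crank and set it upright on the chopping board, leaving the other one and all bystanders where they are. Then take the crank by its grip and, without letting go of it, turn it steadily through two full turns clockwise (seen from above), and let go. Last, press the lever right down so that the lid is fully raised, hold it there for a moment, and ease the lever back up so that the lid closes without snapping shut.

Things in the scene. Friction and masses are not known exactly. Their poses are not given: they have to be found in the camera images.
- caddy: White plastic compost caddy, fixed to the worktop: a box 130 mm in its own x, 200 mm in y (from y = -85 to +115), top 105 mm high. Origin on the worktop, z up. The crank is on its -y half, the lid on its +y half, the lever sticks out at its +y end. The position and yaw vary.
- crank_axis (a point): Point on the crank's vertical axis at the grip's half height, 160 mm above the worktop; in the caddy frame (0, -65, 160) mm. Arm and grip sweep a circle of 90 mm radius about it, the arm's underside 119 mm above the worktop; at the caddy's -y end they sweep beyond the box, so only things taller than 119 mm are in the way.
- crank (a joint): Angle of the steel crank, rad, growing clockwise seen from above; 0 when the arm points to the caddy's +y, starts between -0.6 and 0.6. No end stops; about 0.12 N m of friction; it stays where it is left.
- crank_grip: Upright black plastic grip at the end of the crank, 54 mm tall, 22 to 28 mm thick, 75 mm from the crank's axis, spinning freely on its pin. Origin at the centre of its underside, 132 mm above the worktop; z up; its top is at 186 mm. Grip it from above at about 165 mm; its yaw is meaningless.
- lever (a joint): Lever angle, rad: 0 up (rest), 0.36 fully down at its stop. A spring drives it up: from about 3.5 N at rest to about 9 N at the pad when fully down. Let go, it snaps up.
- lever_pad (a point): Middle of the top face of the lever's black pad (60 by 36 mm), 78 mm above the worktop; caddy frame (0, 192, 78) mm. Pivot 70 mm from it at caddy (0, 122, 72) mm, axis along caddy x. Pressed right down, it moves 25 mm down and 2 mm towards the caddy. Press from above with closed fingers, the gripper's wide side along caddy x: the lid rises beside it.
- lid (a joint): Angle of the grey lid (130 by 90 mm), rad: 0 closed, 1.0 fully raised. It is hinged across the middle of the caddy, its free edge at the +y end, and is linked to the lever: lid = 2.78 x lever.
- mill: Turned wooden pepper mill, 58 mm thick, 170 mm tall, about 0.18 kg, loose, origin under its centre, z up. Its head, 123 to 159 mm up, is 48 mm thick; grip it from above at about 118 mm, just under the head, where it is also 48 mm thick. Either the mill or the bottle stands in the crank's way, within 90 mm of its axis; the other is behind the caddy, 190 to 250 mm from the axis.
- bottle: Tall clear oil bottle with a dark cap, 62 mm thick, 264 mm tall, about 0.44 kg, loose, origin under its centre, z up. It narrows towards the neck; the cap (248 to 262 mm up) is 32 mm thick; grip it from above at about 245 mm. (A like bottle and mill, in the row along the back wall, are mere scenery.)
- board: Wooden chopping board, fixed, lying on a thin towel: 225 mm in its own x, 335 mm in y, 19 mm thick; origin at the centre of its underside, z up; its top is 29 mm above the worktop. The jar stands on it.
- jar: Bystander: closed jar of olives, 76 mm thick, 112 mm tall, standing on the board, loose; origin under its centre.
- tomato: Bystander: tomato, 69 mm thick, 71 mm tall, close to the caddy under the crank's circle but too low to be in its way; origin under its centre.
- tin: Bystander: tin, 75 mm thick, 58 mm tall, in front of the caddy; origin under its centre.
- mug: Bystander: white mug, 84 mm thick, 88 mm tall, 113 mm with its handle, to the left of the lever; origin under its middle.
- tea_box: Bystander: tea carton 63 x 131 x 66 mm, to the left of the caddy, beyond the lever; origin under its centre.

How it is judged (in metres and radians):
On the way, in this order (a step that is already met when the one before it is completed fails the run):
1. the mill or bottle that blocked the crank stands upright on the board, let go (((x of mill in the frame of board between -0.1 and 0.1 m and y of mill in the frame of board between -0.155 and 0.155 m and z of mill in the frame of board between 0.012 and 0.026 m and angle between each of mill, bottle's own z axis and vertical below 0.1 rad and linear speed of mill below 0.03 m/s and contact force between the fingers and mill below 0.05 N and distance of bottle from where it was at the start of the episode below 0.025 m) or (x of bottle in the frame of board between -0.1 and 0.1 m and y of bottle in the frame of board between -0.155 and 0.155 m and z of bottle in the frame of board between 0.012 and 0.026 m and angle between each of bottle, mill's own z axis and vertical below 0.1 rad and linear speed of bottle below 0.03 m/s and contact force between the fingers and bottle below 0.05 N and distance of mill from where it was at the start of the episode below 0.025 m))), for 0.2 s.
2. the crank has been turned two full turns clockwise (value of joint crank between 11.4 and 13.8 rad), for 0.2 s.
3. the lever is pressed right down and the lid fully raised (value of joint lid above 0.88 rad), for 0.3 s.
At the end, for the whole second after the job is handed in: The thing that stood in the crank's way stands upright (within 0.1 rad) and at rest with its centre on the board, the other of the two is within 25 mm of its start and upright; the crank has turned two full turns (it reads between 11.4 and 13.8 rad); the lid is closed (under 0.06 rad) (all of step 2 and ((x of mill in the frame of board between -0.1 and 0.1 m and y of mill in the frame of board between -0.155 and 0.155 m and z of mill in the frame of board between 0.012 and 0.026 m and angle between each of mill, bottle's own z axis and vertical below 0.1 rad and linear speed of mill below 0.03 m/s and contact force between the fingers and mill below 0.05 N and distance of bottle from where it was at the start of the episode below 0.025 m) or (x of bottle in the frame of board between -0.1 and 0.1 m and y of bottle in the frame of board between -0.155 and 0.155 m and z of bottle in the frame of board between 0.012 and 0.026 m and angle between each of bottle, mill's own z axis and vertical below 0.1 rad and linear speed of bottle below 0.03 m/s and contact force between the fingers and bottle below 0.05 N and distance of mill from where it was at the start of the episode below 0.025 m)) and value of joint lid below 0.06 rad); the robot touches nothing.
It fails at once if the grip is let go of in the middle of the two turns (fingers not holding it while the crank reads between 1.2 and 10.8 rad) (value of joint crank between 1.2 and 10.8 rad and contact force between the fingers and crank_grip below 0.1 N).
It fails at once if the crank is turned the wrong way (reads under -1.2 rad) or whirled faster than 7 rad/s (value of joint crank below -1.2 rad or velocity of joint crank above 7 rad/s).
It fails at once if the lid snaps shut (closing faster than 4 rad/s) (velocity of joint lid below -4 rad/s).
It fails at once if the mill or the bottle is knocked over (angle between any of mill, bottle's own z axis and vertical above 0.6 rad).
It fails at once if a bystander (jar, tomato, tin, mug, tea carton) is shifted more than 30 mm (distance of any of jar, tomato, tin, mug, tea_box from where it was at the start of the episode above 0.03 m).
It also fails if it takes over 72 s, if anything falls off the work surface, if the arm or the gripper's body presses on something with over 40 N, if the wrist force passes 120 N, or if a joint passes its speed limit or range.

ROBOT

A 6-joint arm with a two-finger parallel gripper is mounted at the origin on a cart in front of the work surface, level with it; the furniture and walls round the work are solid. World frame = base frame: x ahead of the robot, y to its left, z up, the work surface at z = 0. Lengths are in m, angles in degrees, forces in N, time in s.
With the tool pointing down it reaches from about 0.3 to 0.75 m from the base axis. Payload 8.5 kg.
Tool frame: the origin (TCP) lies on the centre line of the jaws, within the pads' length; the fingertips stand 11 mm ahead of it and the grasp point (between the pads) lies 8 mm behind it; z points along the fingers, y is the line along which they close (so a half turn about z gives the same grasp; the last joint's range is limited). The gripper opens to 85 mm and grips with 20 to 120 N. Pads are 22 mm wide; open, the fingers measure 114 mm over their backs; the gripper's body (76 mm by 85 mm) begins 54 mm behind the grasp point. The pads swing forward as they close: fully open they stand 13 mm farther back than shut.
Start: joints at [60.946, 21.807, 74.336, -0, 83.858, -12.336], TCP at [0.158, 0.527, 0.242] pointing down, gripper open.
Joint ranges: [-178.18, 178.18], [-50.72, 133.34], [12.68, 142.11], [-81.47, 261.47], [9.98, 163.14], [-165.26, 165.26]. Speed limits (degrees/s): [136.94, 136.94, 180, 180, 180, 180].

INTERFACE

Orientations are given as a 3x3 rotation matrix whose columns are the frame's x, y, z axes.
In Python, from rig import env gives the robot as it stands.
- The arm moves only by the tool pendant, called by a JSON object that holds its "fn" and its "kwargs". Schema: {"type":"object","properties":{"deltas":{"type":"array","items":{"type":"array","items":{"type":"number"},"minItems":5,"maxItems":5},"minItems":1,"maxItems":10},"grip_n":{"type":"number"},"only":{"type":"string"},"quiet":{"type":"boolean"},"lines":{"type":"string"}},"required":["deltas"],"additionalProperties":false}. deltas is a list of rows, 1 to 10 of them, each of 5 numbers: dx, dy, dz in shares of the most that a row can go, 1 being 50 mm, then a turn about the tool's z in units of 2 degrees, then the finger opening in m; each row shifts and turns the commanded pose from where the row before left it, along the tool's axes as they then stand; what a row does not reach is not made up. A row lasts 1/10 s, in which the tool goes at most 0.05 m and 8.59 degrees, less where a joint would pass 70% of its speed; a pose out of reach is approached as far as the arm can. The fingers move at their own pace and stop on an object; grip_n is the grip in N (left out, the last holds). Time passes only in rows, so rows that do not move let the fingers close. The tool returns the time, the measured TCP pose, the force, the opening and the grip force at its end. only (a regular expression) keeps the lines of the reply that match it, lines (a string "A,B") keeps lines A to B, and quiet returns only ok. Input that does not fit is refused with a message, and nothing moves.
- env.observe(): the state, without advancing time (a new reading comes with each control period).
- env.get_image(name): name is "side" or "top"; returns a dict with "pixels" (384x512x3 uint8, red, green, blue), "K" (3x3 intrinsics, pixels), "extrinsics" (4x4, takes a point from world to camera coordinates). Camera axes: x right, y down, z forward; pixel columns grow to the right and rows downward; lengths in m; the calibration is good to about 2 mm. A picture is of the moment at which its call begins. There is no depth.
- env.close_job(): hands the job in; it is judged then, once.
The state is a dict: "time_s": time; "q": joint angles; "qvel": joint speeds; "joint_efforts": joint torques, N m; "position": TCP position; "tool_rot": TCP orientation; "ft_force": force on the tool from outside, world axes, zero at the start; "wrist_torque": the same for the moment, N m; "grip_width": finger opening in m; "gripper_force": force on a finger pad.
Only numpy, scipy, OpenCV 4.12 (cv2) and the standard library are available. Lean on these libraries where they do the work, as an engineer would, in place of code of your own. Each camera call takes 0.05 s, during which the arm holds its last target. There are 200 camera calls.

## Working session

There is one attempt and no reset: what is moved stays moved. The work goes in short steps, Python scripts to look and compute and a tool call to move; the robot and the scene stay as the last step left them, time stands still between calls to the robot, and variables do not carry over. Pictures are saved under pics/ and viewed, at most 10 in all, crops included, and the job is handed in when it is done.

```bash
ls; mkdir -p pics; python3 - <<'E'
from rig import env
import cv2,numpy as np
s=env.observe();print(s['time_s'],s['position'],s['tool_rot'],s['grip_width'])
for n in('side','top'):
    d=env.get_image(n);cv2.imwrite(f'pics/{n}0.png',d['pixels'][:,:,::-1]);print(n,d['K'],d['extrinsics'])
    np.savez(f'pics/{n}0.npz',**d)
E
```

```text
pics
rig.py
0.0 [0.15807972 0.52649441 0.24171837] [[-9.57728514e-01  2.87672740e-01 -6.98354593e-04]
 [ 2.87673431e-01  9.57727705e-01 -1.28054509e-03]
 [ 3.00455627e-04 -1.42731261e-03 -9.99998936e-01]] 0.08533911069932741
side [[381.89425125   0.         250.82431612]
 [  0.         381.89425125 191.88097714]
 [  0.           0.           1.        ]] [[ 0.90059159 -0.43412062  0.02177305 -0.49450948]
 [-0.16250788 -0.3827387  -0.90945163  0.23379061]
 [ 0.4031451   0.81550621 -0.41523928  1.24217029]
 [ 0.          0.          0.          1.        ]]
top [[412.23742102   0.         254.90428597]
 [  0.         412.23742102 189.38477931]
 [  0.           0.           1.        ]] [[ 0.022574   -0.99970901  0.00850294  0.03773191]
 [-0.9941401  -0.02334599 -0.10554823  0.59250951]
 [ 0.10571603 -0.00607046 -0.99437783  1.55669671]
 [ 0.          0.          0.          1.        ]]
```

View pics/side0.png

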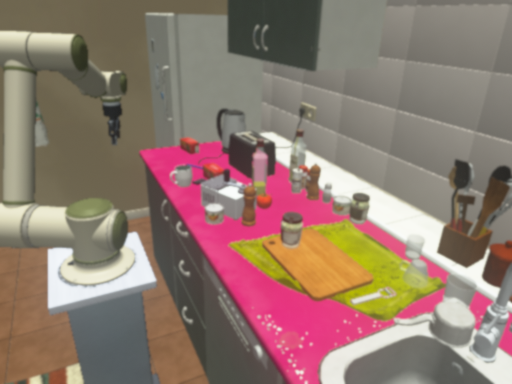

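View pics/top0.png

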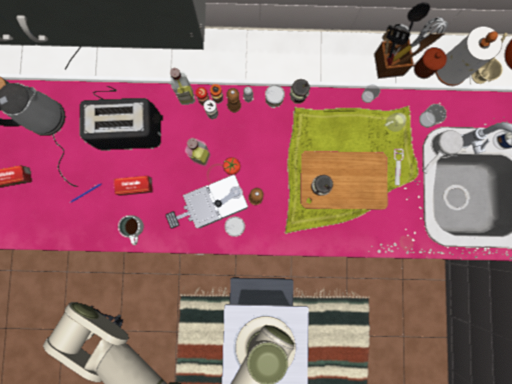

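Top view: caddy around (213,203), lever pad (172,219), mill at (257,195) next to the crank, bottle (197,150) behind the caddy, tomato (232,166), tin (235,227), board (345,180), jar (321,184). The side view shows the mill at (249,205), standing in the crank's way. I'll enlarge both.

```bash
python3 - <<'E'
import cv2,numpy as np
a=cv2.imread('pics/top0.png')[140:240,155:275];b=cv2.imread('pics/side0.png')[140:240,190:310]
cv2.imwrite('pics/c0.png',cv2.resize(a,None,fx=6,fy=6,interpolation=cv2.INTER_CUBIC)[:600])
cv2.imwrite('pics/c1.png',cv2.resize(b,None,fx=6,fy=6,interpolation=cv2.INTER_CUBIC)[:600])
E
```

```text
(no output)
```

View pics/c0.png

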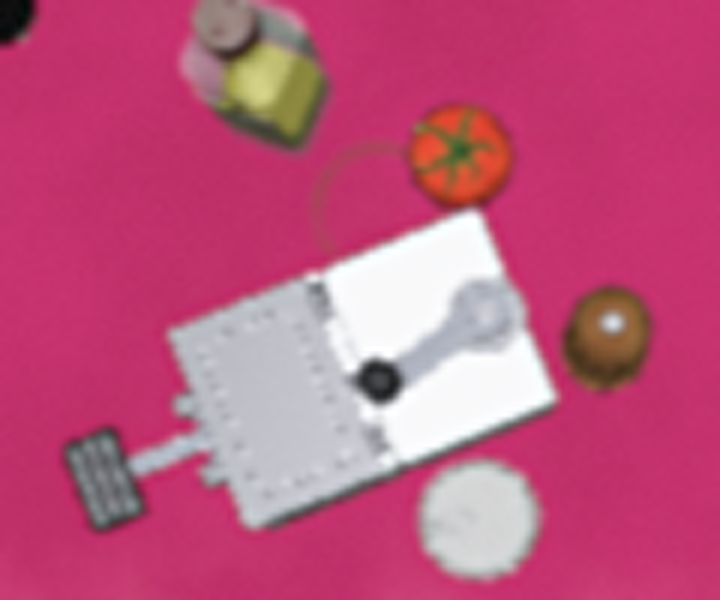

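View pics/c1.png

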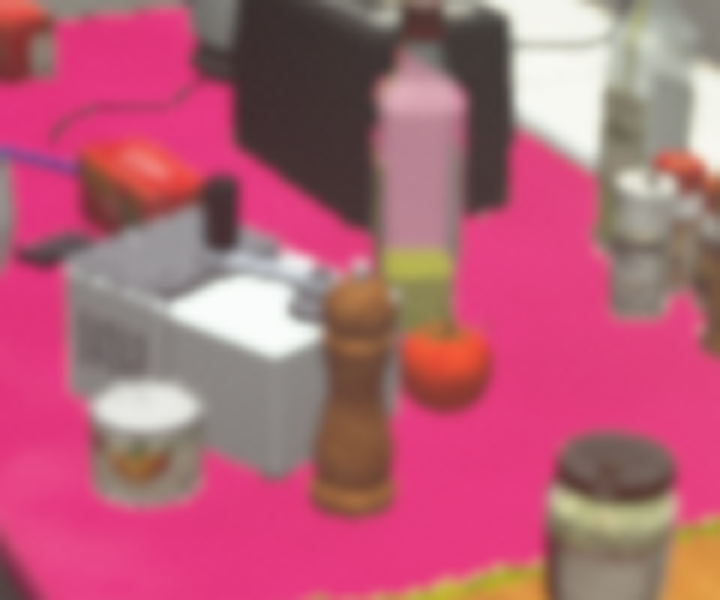

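The crops show: top crop has the caddy's top-face corners (475,210), (555,402), (255,527), (172,330), hub (490,310), grip (380,380), pad (104,478), mill finial (613,322). The side crop has the grip (221,180–243), mill (358,280–515), and caddy corner top (270,358)/bottom (275,478). Now I'll measure with masks and rays.

```bash
cat > h.py <<'E'
import cv2,numpy as np
def ray(d,p):
    R=d['extrinsics'][:3,:3];t=d['extrinsics'][:3,3]
    v=R.T@np.linalg.inv(d['K'])@np.array([p[0],p[1],1.]);return -R.T@t,v/np.linalg.norm(v)
def plane(d,p,z):
    o,v=ray(d,p);return (o+v*(z-o[2])/v[2])
def tri(d1,p1,d2,p2):
    o1,v1=ray(d1,p1);o2,v2=ray(d2,p2)
    s=np.linalg.lstsq(np.c_[v1,-v2],o2-o1,rcond=None)[0];a=o1+s[0]*v1;b=o2+s[1]*v2
    return (a+b)/2,np.linalg.norm(a-b)
def proj(d,X):
    c=d['extrinsics']@np.r_[X,1];u=d['K']@c[:3];return u[:2]/u[2]
def blob(d,box,f,k=0):
    x0,y0,x1,y1=box;im=np.ascontiguousarray(d['pixels'][y0:y1,x0:x1]);im=cv2.resize(im,None,fx=4,fy=4,interpolation=cv2.INTER_CUBIC)
    hsv=cv2.cvtColor(im,cv2.COLOR_RGB2HSV).astype(int);m=f(hsv[...,0],hsv[...,1],hsv[...,2]).astype(np.uint8)
    if k:m=cv2.morphologyEx(m,cv2.MORPH_OPEN,np.ones((k,k)))
    c=max(cv2.findContours(m,cv2.RETR_EXTERNAL,cv2.CHAIN_APPROX_NONE)[0],key=cv2.contourArea)
    return (c[:,0].astype(float)+.5)/4-.5+[x0,y0]
def show(n,c):
    (cx,cy),r=cv2.minEnclosingCircle(c.astype(np.float32));M=cv2.moments(c.astype(np.float32));g=(M['m10']/M['m00'],M['m01']/M['m00'])
    print(n,'bb',c.min(0),c.max(0),'cen',np.round(g,1),'circ',round(cx,1),round(cy,1),round(r,1));return np.array(g)
E
python3 - <<'E'
from h import *
T=np.load('pics/top0.npz');S=np.load('pics/side0.npz');np.set_printoptions(precision=4,suppress=True)
dark=lambda h,s,v:v<70
brown=lambda h,s,v:(h>3)&(h<20)&(s>90)&(v>40)&(v<190)
g=show('gripT',blob(T,(208,190,232,212),dark));gs=blob(S,(218,166,236,184),dark);gc=show('gripS',gs)
print('grip',plane(T,g,.186),tri(T,g,S,(gc[0],gs[:,1].min()+1.5)),tri(T,g,S,gc))
mb=blob(T,(246,184,270,210),brown);m=show('millT',mb);ms=blob(S,(236,184,262,230),brown);mc=show('millS',ms)
print('mill',plane(T,m,.15),tri(T,m,S,(ms[ms[:,1]<192].mean(0)[0],192)))
# base of mill from the side
print('mill base z0',plane(S,(248.6,223.5),0))
f=(257+.0,193.4);print('finial',plane(T,f,.17),tri(T,f,S,(249.6,ms[:,1].min())))
c=blob(T,(175,165,256,236),lambda h,s,v:(s<60)&(v>130),9);show('cad',c)
r=cv2.minAreaRect(c.astype(np.float32));b=cv2.boxPoints(r);P=np.array([plane(T,p,.105) for p in b]);print(b,P)
print('sides',np.linalg.norm(P[1]-P[0]),np.linalg.norm(P[2]-P[1]))
p=blob(T,(162,205,184,234),lambda h,s,v:(v<120)&(s<120),5);r=cv2.minAreaRect(p.astype(np.float32));print('pad',r,plane(T,r[0],.078))
bo=blob(T,(290,140,395,220),lambda h,s,v:(h>6)&(h<19)&(s>80)&(v>120),5);r=cv2.minAreaRect(bo.astype(np.float32));b=cv2.boxPoints(r);P=np.array([plane(T,q,.029) for q in b]);print('board',b,P)
j=show('jar',blob(T,(306,170,338,200),lambda h,s,v:v<110));print(plane(T,j,.112))
t=show('tom',blob(T,(218,150,248,182),lambda h,s,v:((h<12)&(v>150))));print(plane(T,t,.045))
bt=show('cap',blob(T,(184,132,202,152),lambda h,s,v:(v<150)&(s<140)&((h>150)|(h<15)),3));print(plane(T,bt,.26))
E
```

```text
gripT bb [214.625 200.125] [220.875 205.875] cen [217.8 203. ] circ 217.8 203.1 3.2
gripS bb [225.625 172.375] [226.875 178.625] cen [226.4 175.2] circ 226.6 175.5 3.1
grip [0.5246 0.1795 0.186 ] (array([0.525 , 0.1816, 0.1664]), np.float64(0.002138945551025745)) (array([0.5253, 0.1821, 0.1605]), np.float64(0.002365336863040943))
millT bb [248.875 187.875] [262.375 204.125] cen [255.7 196. ] circ 255.9 196.1 8.5
millS bb [241.875 183.625] [261.375 224.875] cen [249.1 205.3] circ 250.0 204.2 20.8
mill [0.5552 0.0486 0.15  ] (array([0.5608, 0.0466, 0.1364]), np.float64(0.009526918724830354))
mill base z0 [0.5617 0.0464 0.    ]
finial [0.5627 0.0445 0.17  ] (array([0.562 , 0.0448, 0.1719]), np.float64(0.001109948033451919))
cad bb [176.625 174.875] [246.875 227.125] cen [214.1 201.3] circ 210.2 203.1 36.8
[[169.2519 200.1449]
 [234.7242 173.2966]
 [248.4242 206.7056]
 [182.952  233.5539]] [[0.5367 0.3639 0.105 ]
 [0.6415 0.1275 0.105 ]
 [0.5194 0.0741 0.105 ]
 [0.4165 0.309  0.105 ]]
sides 0.25857821242804574 0.1332634657940054
pad ((172.03941345214844, 216.58181762695312), (3.8825759887695312, 7.309066295623779), 79.2156982421875) [0.478  0.3563 0.078 ]
board [[299.7102 207.9368]
 [300.7092 149.9928]
 [387.7868 151.4942]
 [386.7878 209.4382]] [[ 0.5241 -0.1224  0.029 ]
 [ 0.7504 -0.1238  0.029 ]
 [ 0.7527 -0.4642  0.029 ]
 [ 0.5261 -0.4578  0.029 ]]
jar bb [310.625 174.625] [332.125 194.625] cen [322.2 184.4] circ 321.2 184.6 11.1
[ 0.607  -0.1944  0.112 ]
tom bb [222.875 157.375] [239.375 173.375] cen [231.6 165.6] circ 231.2 165.0 8.6
[0.6797 0.1431 0.045 ]
cap bb [188.125 140.875] [200.125 150.625] cen [193.4 145.8] circ 194.1 145.9 6.1
[0.7082 0.2607 0.26  ]
```

The mill blocks the crank: its finial triangulates to (0.562, 0.045, 0.172) with a 1 mm ray miss, against a given height of 0.170. It stands about 75 mm from the axis. Next I'll tighten the caddy frame with the hub, pad and grip, and start moving the arm.

The manual's scale: shifts go in shares of 50 mm and turns go in units of 2 degrees. Converting my numbers, 8.4 degrees is 4.2.

```bash
python3 - <<'E'
from h import *
T=np.load('pics/top0.npz');S=np.load('pics/side0.npz');np.set_printoptions(precision=4,suppress=True)
cr=lambda u,v,z:plane(T,(155+(u+.5)/6-.5,140+(v+.5)/6-.5),z)
print('corners',[cr(*c,.105) for c in((475,208),(555,402),(255,527),(172,330))])
print('hub',cr(490,310,.125),'pad',cr(104,478,.078),'grip',cr(380,380,.186),'fin',cr(613,322,.17))
w=blob(T,(208,172,250,220),lambda h,s,v:(s<35)&(v>225),5);r=cv2.minAreaRect(w.astype(np.float32));print('white',[plane(T,p,.105) for p in cv2.boxPoints(r)])
ps=blob(T,(162,205,182,232),lambda h,s,v:(s<110)&(v<140));g=show('pad',ps);r=cv2.minAreaRect(ps.astype(np.float32));print(r,plane(T,r[0],.078))
# two-view heights of caddy corner and board corner
cs=lambda u,v:(190+(u+.5)/6-.5,140+(v+.5)/6-.5)
print('corner 2view',tri(T,(155+555/6-.4,140+402/6-.4),S,cs(272,359)))
print('grip top 2view',tri(T,(155+380/6-.4,140+380/6-.4),S,cs(221,180)))
b=blob(S,(255,225,380,305),lambda h,s,v:(h>6)&(h<19)&(s>80)&(v>120),5)
br=b[b[:,0].argmax()];bl=b[b[:,0].argmin()];bb=b[b[:,1].argmax()];print('board S',bl,bb,br,[plane(S,q,.029) for q in(bl,bb,br)])
print('board 2view',tri(T,(386.8,209.4),S,bb),tri(T,(387.8,151.5),S,br))
E
```

```text
corners [array([0.6379, 0.131 , 0.105 ]), array([0.5198, 0.079 , 0.105 ]), array([0.4398, 0.2586, 0.105 ]), array([0.5583, 0.3137, 0.105 ])]
hub [0.5731 0.1193 0.125 ] pad [0.4681 0.3564 0.078 ] grip [0.525  0.1792 0.186 ] fin [0.5632 0.0454 0.17  ]
white [array([0.5904, 0.2345, 0.105 ]), array([0.6377, 0.1308, 0.105 ]), array([0.5785, 0.1042, 0.105 ]), array([0.5317, 0.2075, 0.105 ])]
pad bb [165.625 211.375] [178.125 227.625] cen [171.9 219.5] circ 171.9 219.5 8.2
((172.09483337402344, 219.36207580566406), (15.180593490600586, 9.609733581542969), 68.19859313964844) [0.4677 0.3557 0.078 ]
corner 2view (array([0.5186, 0.0796, 0.099 ]), np.float64(0.00319429440962567))
grip top 2view (array([0.5241, 0.1795, 0.1857]), np.float64(0.001825248440026686))
board S [262.625 241.625] [315.875 299.625] [371.625 279.125] [array([ 0.5286, -0.1359,  0.029 ]), array([ 0.5254, -0.4647,  0.029 ]), array([ 0.7328, -0.4572,  0.029 ])]
board 2view (array([ 0.5276, -0.46  ,  0.0244]), np.float64(0.002586393823400804)) (array([ 0.7446, -0.4585,  0.0283]), np.float64(0.019249449441461865))
```

{"fn": "pendant", "kwargs": {"deltas": [[0, 0, 0, 4.1, 0.085], [0, 0, 0, 4.1, 0.085], [0, 0, 0, 4.1, 0.085], [0, 0, 0, 4.1, 0.085], [0, 0, 0, 4.1, 0.085], [0, 0, 0, 4.2, 0.085]], "grip_n": 40}}

```text
time_s: 0.7
position: [0.1582, 0.5266, 0.242]
tool_rot: [[-0.399, 0.917, -0.0], [0.917, 0.399, -0.001], [-0.001, -0.001, -1.0]]
ft_force: [0.6, 0.7, 0.3]
grip_width: 0.0852
gripper_force: 0.0
```

Everything agrees: hub at (0.573, 0.119), hub to pad 259 mm (257 expected), grip top at 0.186 from two views, board corner at 0.024–0.028. Next I move over the mill.

Converted, -0.046 m is -0.92, 0.0137 m is 0.274.

{"fn": "pendant", "kwargs": {"deltas": [[-0.92, 0.274, 0, 0, 0.085], [-0.92, 0.274, 0, 0, 0.085], [-0.92, 0.274, 0, 0, 0.085], [-0.92, 0.274, 0, 0, 0.085], [-0.92, 0.274, 0, 0, 0.085], [-0.92, 0.274, 0, 0, 0.085], [-0.92, 0.274, 0, 0, 0.085], [-0.92, 0.274, 0, 0, 0.085], [-0.92, 0.274, 0, 0, 0.085], [-0.92, 0.274, 0, 0, 0.085]]}}

```text
time_s: 1.7
position: [0.4706, 0.1598, 0.2422]
tool_rot: [[-0.405, 0.914, -0.0], [0.914, 0.405, 0.0], [0.0, -0.0, -1.0]]
ft_force: [0.6, 0.7, -0.1]
grip_width: 0.0847
gripper_force: 0.0
```

{"fn": "pendant", "kwargs": {"deltas": [[-0.92, 0.274, 0, 0, 0.085], [-0.92, 0.274, 0, 0, 0.085], [-0.92, 0.274, 0, 0, 0.085], [0, 0, 0, 0, 0.085]]}}

```text
time_s: 2.1
position: [0.5658, 0.0477, 0.241]
tool_rot: [[-0.4, 0.916, -0.001], [0.916, 0.4, -0.001], [-0.001, -0.001, -1.0]]
ft_force: [0.0, 0.3, -0.8]
grip_width: 0.0851
gripper_force: 0.0
```

Converted, -0.004 m is -0.08, 0.03 m is 0.6.

{"fn": "pendant", "kwargs": {"deltas": [[-0.02, -0.08, 0.6, 0, 0.085], [0, 0, 0.6, 0, 0.085], [0, 0, 0.6, 0, 0.085], [0, 0, 0.5, 0, 0.085], [0, 0, 0.32, 0, 0.085], [0, 0, 0, 0, 0.085]], "grip_n": 40}}

```text
time_s: 2.7
position: [0.5586, 0.0499, 0.1093]
tool_rot: [[-0.405, 0.914, -0.005], [0.914, 0.405, 0.001], [0.002, -0.004, -1.0]]
ft_force: [0.2, 0.9, 0.1]
grip_width: 0.085
gripper_force: 0.0
```

{"fn": "pendant", "kwargs": {"deltas": [[0, 0, 0, 0, 0.03], [0, 0, 0, 0, 0.03], [0, 0, 0, 0, 0.03], [0, 0, 0, 0, 0.03], [0, 0, 0, 0, 0.03], [0, 0, 0, 0, 0.03]], "grip_n": 40}}

```text
time_s: 3.3
position: [0.5608, 0.0496, 0.1126]
tool_rot: [[-0.405, 0.914, 0.003], [0.914, 0.405, -0.0], [-0.001, 0.003, -1.0]]
ft_force: [0.7, 1.9, 5.9]
grip_width: 0.0475
gripper_force: 41.4
```

Converted, -0.035 m is -0.7, -0.03 m is -0.6.

{"fn": "pendant", "kwargs": {"deltas": [[0, 0, -0.4, 0, 0.03], [0, 0, -0.6, 0, 0.03], [0, 0, -0.7, 0, 0.03], [0, 0, -0.7, 0, 0.03], [0, 0, -0.7, 0, 0.03], [0, 0, -0.6, 0, 0.03], [0, 0, -0.2, 0, 0.03]]}}

```text
time_s: 4.0
position: [0.5602, 0.0495, 0.3091]
tool_rot: [[-0.405, 0.914, 0.004], [0.914, 0.405, -0.001], [-0.002, 0.004, -1.0]]
ft_force: [-0.3, 0.3, -2.6]
grip_width: 0.0477
gripper_force: 41.7
```

{"fn": "pendant", "kwargs": {"deltas": [[-0.348, -0.128, 0, 0, 0.03], [-0.764, -0.28, 0, 0, 0.03], [-0.764, -0.28, 0, 0, 0.03], [-0.764, -0.28, 0, 0, 0.03], [-0.764, -0.28, 0, 0, 0.03], [-0.764, -0.28, 0, 0, 0.03], [-0.764, -0.28, 0, 0, 0.03], [-0.764, -0.28, 0, 0, 0.03], [-0.764, -0.28, 0, 0, 0.03], [-0.348, -0.128, 0, 0, 0.03]]}}

```text
time_s: 5.0
position: [0.5828, -0.3156, 0.3036]
tool_rot: [[-0.402, 0.916, -0.003], [0.916, 0.402, 0.002], [0.003, -0.002, -1.0]]
ft_force: [0.2, 1.0, -1.9]
grip_width: 0.0474
gripper_force: 41.5
```

{"fn": "pendant", "kwargs": {"deltas": [[-0.16, -0.06, 0, 0, 0.03], [0, 0, 0, 0, 0.03], [0, 0, 0, 0, 0.03]]}}

```text
time_s: 5.3
position: [0.5842, -0.3197, 0.3059]
tool_rot: [[-0.406, 0.914, -0.001], [0.914, 0.406, 0.001], [0.001, -0.0, -1.0]]
ft_force: [0.1, -0.2, -1.2]
grip_width: 0.0477
gripper_force: 41.5
```

```bash
python3 - <<'E'
from rig import env
import cv2,numpy as np
from h import *
d=env.get_image('side');cv2.imwrite('pics/side1.png',cv2.resize(d['pixels'][130:310,220:390,::-1],None,fx=3,fy=3))
e=env.get_image('top');print(env.observe()['position'])
E
```

```text
[ 0.58427131 -0.31945227  0.30660214]
```

View pics/side1.png

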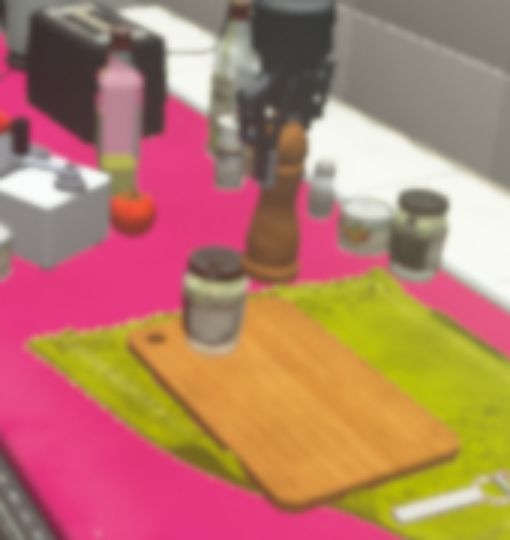

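The mill hangs in the grip with its foot at about crop (272,277) and its top at (293,125), so it looks slightly tilted. I'll quantify this before lowering.

```bash
python3 - <<'E'
from rig import env
from h import *
S=env.get_image('side');np.set_printoptions(precision=4,suppress=True)
tcp=env.observe()['position'];G=tcp+[0,0,.008]
for th in(-5,0,5,10,15):
    t=np.radians(th);a=-np.sin(t)*np.array([-.406,.914,0])+np.cos(t)*np.array([0,0,1.])
    b=G-.1206*a;print(th,'base',(proj(S,b)-[220,130])*3,'top',(proj(S,b+.17*a)-[220,130])*3)
m=blob(S,(295,165,325,226),lambda h,s,v:(h>3)&(h<20)&(s>90)&(v>40)&(v<190),3)
for y in(204,210,214,218):
    r=m[abs(m[:,1]-y)<.3][:,0];print(y,r.min(),r.max())
E
```

```text
-5 base [277.6243 274.0261] top [280.1574 109.4849]
0 base [268.509  270.9491] top [284.1446 110.4302]
5 base [259.57   267.0965] top [288.1137 111.7592]
10 base [250.8627 262.5051] top [292.0322 113.4639]
15 base [242.4395 257.2151] top [295.8681 115.5328]
204 303.375 318.375
210 302.625 318.625
214 301.125 317.875
218 299.875 318.875
```

The foot matches the 0° prediction, about (269, 271) against (268.5, 271), so the lean is only perspective. I'm lowering it.

{"fn": "pendant", "kwargs": {"deltas": [[0, 0, 0.4, 0, 0.03], [0, 0, 0.7, 0, 0.03], [0, 0, 0.7, 0, 0.03], [0, 0, 0.6, 0, 0.03], [0, 0, 0.4, 0, 0.03], [0, 0, 0.2, 0, 0.03], [0, 0, 0.1, 0, 0.03], [0, 0, 0.08, 0, 0.03], [0, 0, 0, 0, 0.03]]}}

```text
time_s: 6.35
position: [0.5843, -0.3208, 0.1479]
tool_rot: [[-0.405, 0.914, 0.001], [0.914, 0.405, -0.001], [-0.001, 0.0, -1.0]]
ft_force: [-0.2, -0.2, -2.3]
grip_width: 0.0477
gripper_force: 41.5
```

{"fn": "pendant", "kwargs": {"deltas": [[0, 0, 0.04, 0, 0.03], [0, 0, 0.04, 0, 0.03], [0, 0, 0, 0, 0.03]]}}

```text
time_s: 6.65
position: [0.5841, -0.3208, 0.1433]
tool_rot: [[-0.405, 0.914, -0.0], [0.914, 0.405, -0.0], [0.0, -0.0, -1.0]]
ft_force: [-0.0, -0.6, -2.4]
grip_width: 0.0477
gripper_force: 41.5
```

{"fn": "pendant", "kwargs": {"deltas": [[0, 0, 0.02, 0, 0.03], [0, 0, 0.02, 0, 0.03], [0, 0, 0, 0, 0.03]]}}

```text
time_s: 6.95
position: [0.5842, -0.3209, 0.1415]
tool_rot: [[-0.405, 0.914, 0.0], [0.914, 0.405, -0.0], [-0.0, 0.0, -1.0]]
ft_force: [-0.2, 0.3, -0.5]
grip_width: 0.0474
gripper_force: 41.6
```

Converted, 0.0005 m is 0.01.

{"fn": "pendant", "kwargs": {"deltas": [[0, 0, 0.01, 0, 0.03], [0, 0, 0, 0, 0.05], [0, 0, 0, 0, 0.06], [0, 0, 0, 0, 0.075], [0, 0, 0, 0, 0.085], [0, 0, 0, 0, 0.085], [0, 0, 0, 0, 0.085]]}}

```text
time_s: 7.65
position: [0.5841, -0.3208, 0.1408]
tool_rot: [[-0.405, 0.914, -0.0], [0.914, 0.405, -0.0], [0.0, -0.0, -1.0]]
ft_force: [0.6, -0.0, 0.3]
grip_width: 0.0848
gripper_force: 0.0
```

{"fn": "pendant", "kwargs": {"deltas": [[0, 0, -0.4, 0, 0.085], [0, 0, -0.6, 0, 0.085], [0, 0, -0.8, 0, 0.085], [0, 0, -0.4, 0, 0.085], [0, 0, 0, 0, 0.085]]}}

```text
time_s: 8.15
position: [0.5848, -0.3213, 0.2545]
tool_rot: [[-0.405, 0.914, 0.005], [0.914, 0.405, -0.004], [-0.006, 0.003, -1.0]]
ft_force: [-0.8, 0.5, -0.4]
grip_width: 0.085
gripper_force: 0.0
```

```bash
python3 - <<'E'
from rig import env
import cv2,numpy as np
from h import *
d=env.get_image('side');e=env.get_image('top')
a=cv2.resize(d['pixels'][150:310,190:380,::-1],None,fx=2,fy=2);b=cv2.resize(e['pixels'][120:280,155:400,::-1],None,fx=1.6,fy=2)
cv2.imwrite('pics/both2.png',np.hstack([a,b]))
dark=lambda h,s,v:v<70
g=show('gripT',blob(e,(208,190,232,212),dark));print(plane(e,g,.186))
print(proj(d,[.584,-.321,.029]),proj(d,[.584,-.321,.199]))
E
```

```text
gripT bb [214.625 200.125] [220.875 205.875] cen [217.8 203. ] circ 217.8 203.1 3.2
[0.5246844 0.1795329 0.186    ]
[305.20630958 266.55099658] [309.84134867 219.09902103]
```

View pics/both2.png

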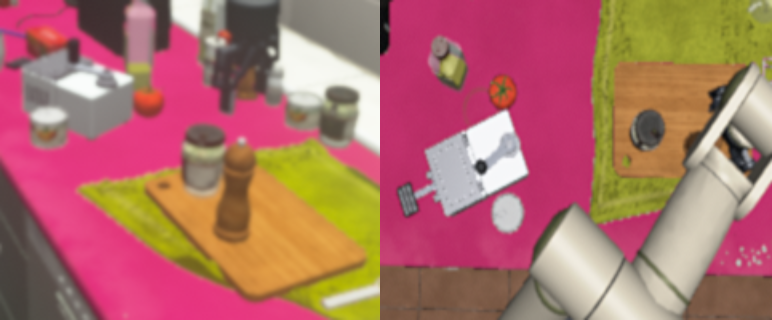

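The mill stands upright on the board (side crop (235,140–240)) and the jar and crank are unmoved. Next I go to the grip.

Converted, 0.0438 m is 0.876, 0.0135 m is 0.27.

{"fn": "pendant", "kwargs": {"deltas": [[0.876, 0.27, 0, 0, 0.085], [0.876, 0.27, 0, 0, 0.085], [0.876, 0.27, 0, 0, 0.085], [0.876, 0.27, 0, 0, 0.085], [0.876, 0.27, 0, 0, 0.085], [0.876, 0.27, 0, 0, 0.085], [0.876, 0.27, 0, 0, 0.085], [0.876, 0.27, 0, 0, 0.085], [0.876, 0.27, 0, 0, 0.085], [0.876, 0.27, 0, 0, 0.085]]}}

```text
time_s: 9.25
position: [0.5291, 0.1361, 0.2492]
tool_rot: [[-0.405, 0.914, -0.003], [0.914, 0.405, -0.0], [0.001, -0.003, -1.0]]
ft_force: [0.6, -0.2, -1.0]
grip_width: 0.0851
gripper_force: 0.0
```

{"fn": "pendant", "kwargs": {"deltas": [[0.876, 0.27, 0, 0, 0.06], [0, 0, 0, 0, 0.06], [0, 0, 0, 0, 0.06]]}}

```text
time_s: 9.55
position: [0.5242, 0.1805, 0.2494]
tool_rot: [[-0.407, 0.914, -0.003], [0.914, 0.407, -0.001], [0.001, -0.003, -1.0]]
ft_force: [-0.6, -0.7, -0.6]
grip_width: 0.0597
gripper_force: 0.0
```

{"fn": "pendant", "kwargs": {"deltas": [[-0.02, 0, 0.6, 0, 0.06], [0, 0, 0.6, 0, 0.06], [0, 0, 0.4, 0, 0.06], [0, 0, 0.24, 0, 0.06], [0, 0, 0, 0, 0.06]], "grip_n": 60}}

```text
time_s: 10.05
position: [0.5248, 0.1779, 0.1572]
tool_rot: [[-0.403, 0.915, -0.004], [0.915, 0.403, -0.001], [0.001, -0.003, -1.0]]
ft_force: [0.4, 0.1, 0.1]
grip_width: 0.0601
gripper_force: 0.0
```

{"fn": "pendant", "kwargs": {"deltas": [[0, 0, 0, 0, 0.01], [0, 0, 0, 0, 0.01], [0, 0, 0, 0, 0.01], [0, 0, 0, 0, 0.01], [0, 0, 0, 0, 0.01], [0, 0, 0, 0, 0.01]], "grip_n": 60}}

```text
time_s: 10.65
position: [0.5259, 0.1789, 0.1601]
tool_rot: [[-0.405, 0.914, 0.003], [0.914, 0.405, -0.0], [-0.001, 0.003, -1.0]]
ft_force: [0.2, -0.3, 6.5]
grip_width: 0.0248
gripper_force: 58.7
```

Grip held at 24.8 mm wide. The radius is 76 mm and the crank angle about -0.25 rad. Tool x and y line up with caddy y and x. I'll work out the chord steps, 12° per row and 30 rows per turn.

```bash
python3 -c "
import numpy as np
for k in range(30):
    f=np.radians(-14.2+6+12*k);print(k,*np.round(15.68*np.array([-np.sin(f),np.cos(f)]),1))"
```

```text
0 2.2 15.5
1 -1.0 15.6
2 -4.3 15.1
3 -7.3 13.9
4 -10.0 12.0
5 -12.3 9.7
6 -14.1 6.9
7 -15.2 3.8
8 -15.7 0.6
9 -15.5 -2.7
10 -14.6 -5.8
11 -13.0 -8.7
12 -10.9 -11.2
13 -8.4 -13.3
14 -5.4 -14.7
15 -2.2 -15.5
16 1.0 -15.6
17 4.3 -15.1
18 7.3 -13.9
19 10.0 -12.0
20 12.3 -9.7
21 14.1 -6.9
22 15.2 -3.8
23 15.7 -0.6
24 15.5 2.7
25 14.6 5.8
26 13.0 8.7
27 10.9 11.2
28 8.4 13.3
29 5.4 14.7
```

Converted, -0.0157 m is -0.314, 0.0156 m is 0.312.

{"fn": "pendant", "kwargs": {"deltas": [[0.044, 0.31, 0, 0, 0.01], [-0.02, 0.312, 0, 0, 0.01], [-0.086, 0.302, 0, 0, 0.01], [-0.146, 0.278, 0, 0, 0.01], [-0.2, 0.24, 0, 0, 0.01], [-0.246, 0.194, 0, 0, 0.01], [-0.282, 0.138, 0, 0, 0.01], [-0.304, 0.076, 0, 0, 0.01], [-0.314, 0.012, 0, 0, 0.01], [-0.31, -0.054, 0, 0, 0.01]], "grip_n": 60}}

```text
time_s: 11.65
position: [0.6476, 0.1308, 0.1602]
tool_rot: [[-0.406, 0.914, 0.006], [0.914, 0.406, 0.002], [-0.001, 0.006, -1.0]]
ft_force: [3.3, 2.9, 4.0]
grip_width: 0.0248
gripper_force: 58.9
```

{"fn": "pendant", "kwargs": {"deltas": [[-0.292, -0.116, 0, 0, 0.01], [-0.26, -0.174, 0, 0, 0.01], [-0.218, -0.224, 0, 0, 0.01], [-0.168, -0.266, 0, 0, 0.01], [-0.108, -0.294, 0, 0, 0.01], [-0.044, -0.31, 0, 0, 0.01], [0.02, -0.312, 0, 0, 0.01], [0.086, -0.302, 0, 0, 0.01], [0.146, -0.278, 0, 0, 0.01], [0.2, -0.24, 0, 0, 0.01]]}}

```text
time_s: 12.65
position: [0.5439, 0.051, 0.1601]
tool_rot: [[-0.405, 0.915, 0.005], [0.915, 0.405, 0.002], [-0.0, 0.005, -1.0]]
ft_force: [6.3, 9.4, 4.8]
grip_width: 0.0242
gripper_force: 59.0
```

{"fn": "pendant", "kwargs": {"deltas": [[0.246, -0.194, 0, 0, 0.01], [0.282, -0.138, 0, 0, 0.01], [0.304, -0.076, 0, 0, 0.01], [0.314, -0.012, 0, 0, 0.01], [0.31, 0.054, 0, 0, 0.01], [0.292, 0.116, 0, 0, 0.01], [0.26, 0.174, 0, 0, 0.01], [0.218, 0.224, 0, 0, 0.01], [0.168, 0.266, 0, 0, 0.01], [0.108, 0.294, 0, 0, 0.01]]}}

```text
time_s: 13.65
position: [0.5259, 0.1792, 0.16]
tool_rot: [[-0.405, 0.914, 0.002], [0.914, 0.405, -0.001], [-0.002, 0.002, -1.0]]
ft_force: [1.3, -5.5, 6.4]
grip_width: 0.0246
gripper_force: 59.7
```

Back at the start point after one turn, with low forces. Second turn, same rows.

Converted, -0.0157 m is -0.314, 0.0156 m is 0.312.

{"fn": "pendant", "kwargs": {"deltas": [[0.044, 0.31, 0, 0, 0.01], [-0.02, 0.312, 0, 0, 0.01], [-0.086, 0.302, 0, 0, 0.01], [-0.146, 0.278, 0, 0, 0.01], [-0.2, 0.24, 0, 0, 0.01], [-0.246, 0.194, 0, 0, 0.01], [-0.282, 0.138, 0, 0, 0.01], [-0.304, 0.076, 0, 0, 0.01], [-0.314, 0.012, 0, 0, 0.01], [-0.31, -0.054, 0, 0, 0.01]]}}

```text
time_s: 14.65
position: [0.6475, 0.1307, 0.1602]
tool_rot: [[-0.405, 0.914, 0.006], [0.914, 0.405, 0.002], [-0.001, 0.006, -1.0]]
ft_force: [4.8, 2.0, 4.9]
grip_width: 0.0246
gripper_force: 59.5
```

{"fn": "pendant", "kwargs": {"deltas": [[-0.292, -0.116, 0, 0, 0.01], [-0.26, -0.174, 0, 0, 0.01], [-0.218, -0.224, 0, 0, 0.01], [-0.168, -0.266, 0, 0, 0.01], [-0.108, -0.294, 0, 0, 0.01], [-0.044, -0.31, 0, 0, 0.01], [0.02, -0.312, 0, 0, 0.01], [0.086, -0.302, 0, 0, 0.01], [0.146, -0.278, 0, 0, 0.01], [0.2, -0.24, 0, 0, 0.01]]}}

```text
time_s: 15.65
position: [0.544, 0.051, 0.16]
tool_rot: [[-0.405, 0.915, 0.004], [0.915, 0.405, 0.002], [0.0, 0.005, -1.0]]
ft_force: [5.6, 8.1, 4.5]
grip_width: 0.0248
gripper_force: 59.5
```

{"fn": "pendant", "kwargs": {"deltas": [[0.246, -0.194, 0, 0, 0.01], [0.282, -0.138, 0, 0, 0.01], [0.304, -0.076, 0, 0, 0.01], [0.314, -0.012, 0, 0, 0.01], [0.31, 0.054, 0, 0, 0.01], [0.292, 0.116, 0, 0, 0.01], [0.26, 0.174, 0, 0, 0.01], [0.218, 0.224, 0, 0, 0.01], [0.168, 0.266, 0, 0, 0.01], [0.108, 0.294, 0, 0, 0.01]]}}

```text
time_s: 16.65
position: [0.5259, 0.1792, 0.16]
tool_rot: [[-0.405, 0.914, 0.002], [0.914, 0.405, -0.001], [-0.002, 0.002, -1.0]]
ft_force: [1.4, -4.9, 7.0]
grip_width: 0.0246
gripper_force: 59.9
```

{"fn": "pendant", "kwargs": {"deltas": [[0.044, 0.31, 0, 0, 0.01], [0, 0, 0, 0, 0.01], [0, 0, 0, 0, 0.01], [0, 0, 0, 0, 0.01]]}}

```text
time_s: 17.05
position: [0.5393, 0.1876, 0.1601]
tool_rot: [[-0.405, 0.914, 0.003], [0.914, 0.405, 0.001], [-0.001, 0.003, -1.0]]
ft_force: [2.4, 0.8, 7.7]
grip_width: 0.0248
gripper_force: 59.9
```

Converted, -0.04 m is -0.8, -0.03 m is -0.6.

{"fn": "pendant", "kwargs": {"deltas": [[0, 0, 0, 0, 0.06], [0, 0, 0, 0, 0.06], [0, 0, 0, 0, 0.06], [0, 0, -0.6, 0, 0.06], [0, 0, -0.8, 0, 0.06], [0, 0, -0.6, 0, 0.06], [0, 0, 0, 0, 0.0], [0, 0, 0, 0, 0.0]], "grip_n": 40}}

```text
time_s: 17.85
position: [0.5383, 0.1872, 0.2586]
tool_rot: [[-0.405, 0.914, -0.0], [0.914, 0.405, -0.0], [0.0, -0.0, -1.0]]
ft_force: [0.3, 0.2, 0.1]
grip_width: 0.0316
gripper_force: 0.0
```

```bash
python3 - <<'E'
from rig import env
from h import *
e=env.get_image('top');print(env.observe()['position'])
cv2.imwrite('pics/top3.png',cv2.resize(e['pixels'][140:240,155:275,::-1],None,fx=5,fy=5))
E
```

```text
[0.5380072  0.18717567 0.25766127]
```

View pics/top3.png

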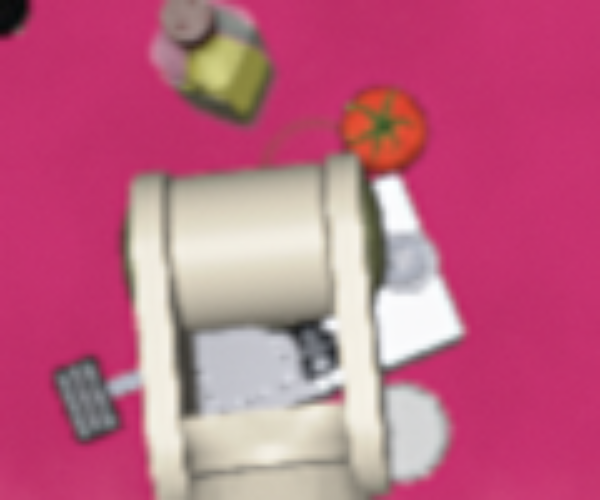

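Bottle and tomato are in place, and the lever pad at (87,398) is clear. Next I go above the pad.

{"fn": "pendant", "kwargs": {"deltas": [[0.932, 0.02, 0, 0, 0], [0.932, 0.02, 0, 0, 0], [0.932, 0.02, 0, 0, 0], [0.932, 0.02, 0, 0, 0], [0, 0, 0, 0, 0], [0, 0, 0, 0, 0]]}}

```text
time_s: 18.5
position: [0.4659, 0.3597, 0.2572]
tool_rot: [[-0.407, 0.914, -0.003], [0.914, 0.407, -0.002], [-0.0, -0.003, -1.0]]
ft_force: [0.6, 0.2, 0.4]
grip_width: -0.0002
gripper_force: 0.0
```

{"fn": "pendant", "kwargs": {"deltas": [[0, 0, 0.6, 0, 0], [0, 0, 0.6, 0, 0], [0, 0, 0.6, 0, 0], [0, 0, 0.6, 0, 0], [0, 0, 0.4, 0, 0], [0, 0, 0.3, 0, 0], [0, 0, 0, 0, 0]]}}

```text
time_s: 19.2
position: [0.4663, 0.3573, 0.1012]
tool_rot: [[-0.403, 0.915, -0.005], [0.915, 0.403, -0.003], [-0.0, -0.006, -1.0]]
ft_force: [-0.4, -0.1, -0.3]
grip_width: 0.0001
gripper_force: 0.0
```

Converted, 0.005 m is 0.1, 0.004 m is 0.08.

{"fn": "pendant", "kwargs": {"deltas": [[0, 0, 0.1, 0, 0], [0, 0, 0.1, 0, 0], [0, 0, 0.08, 0, 0], [0, 0, 0.08, 0, 0], [0, 0, 0.08, 0, 0], [-0.01, 0, 0.08, 0, 0], [-0.01, 0, 0.08, 0, 0], [-0.01, 0, 0.08, 0, 0], [0, 0, 0.06, 0, 0], [0, 0, 0, 0, 0]]}}

```text
time_s: 20.2
position: [0.4676, 0.3579, 0.0673]
tool_rot: [[-0.405, 0.914, 0.001], [0.914, 0.405, 0.0], [-0.0, 0.001, -1.0]]
ft_force: [-2.1, -0.4, 8.9]
grip_width: -0.0
gripper_force: 4.1
```

Converted, 0.002 m is 0.04, 0.001 m is 0.02.

{"fn": "pendant", "kwargs": {"deltas": [[0, 0, 0.04, 0, 0], [0, 0, 0.02, 0, 0], [0, 0, 0, 0, 0]]}}

```text
time_s: 20.5
position: [0.4679, 0.3579, 0.0658]
tool_rot: [[-0.405, 0.914, 0.003], [0.914, 0.405, 0.0], [-0.001, 0.003, -1.0]]
ft_force: [-4.2, -3.3, 17.6]
grip_width: -0.0002
gripper_force: 7.5
```

{"fn": "pendant", "kwargs": {"deltas": [[0, 0, 0.04, 0, 0], [0, 0, 0, 0, 0]]}}

```text
time_s: 20.7
position: [0.468, 0.358, 0.0654]
tool_rot: [[-0.405, 0.914, 0.004], [0.914, 0.405, 0.001], [-0.001, 0.004, -1.0]]
ft_force: [-6.7, -5.8, 30.6]
grip_width: -0.0003
gripper_force: 13.7
```

Stop reached: the force jumps with no further travel. I hold and look.

{"fn": "pendant", "kwargs": {"deltas": [[0, 0, -0.02, 0, 0], [0, 0, 0, 0, 0], [0, 0, 0, 0, 0], [0, 0, 0, 0, 0], [0, 0, 0, 0, 0]]}}

```text
time_s: 21.2
position: [0.468, 0.3579, 0.0656]
tool_rot: [[-0.405, 0.914, 0.003], [0.914, 0.405, 0.001], [-0.001, 0.003, -1.0]]
ft_force: [-5.1, -5.1, 23.6]
grip_width: -0.0002
gripper_force: 10.6
```

```bash
python3 - <<'E'
from rig import env
from h import *
e=env.get_image('side');cv2.imwrite('pics/side4.png',cv2.resize(e['pixels'][120:240,160:310,::-1],None,fx=4,fy=4))
E
```

```text
(no output)
```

View pics/side4.png

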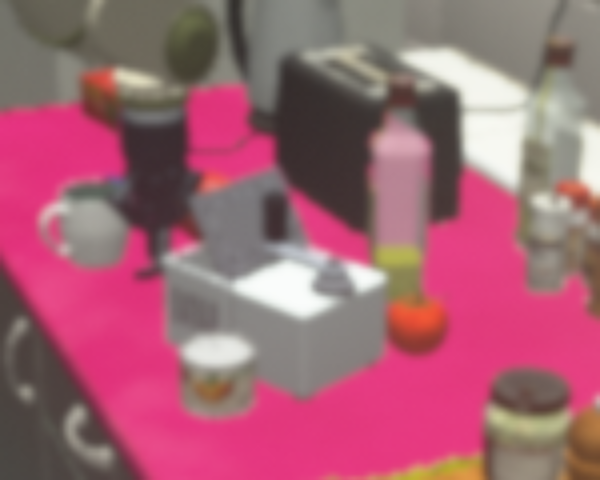

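The lid stands fully raised at (240,215), with bystanders in place. I'll ease up at 3 mm per row.

Converted, -0.003 m is -0.06, -0.002 m is -0.04.

{"fn": "pendant", "kwargs": {"deltas": [[0, 0, -0.04, 0, 0], [0, 0, -0.04, 0, 0], [0, 0, -0.06, 0, 0], [0, 0, -0.06, 0, 0], [0, 0, -0.06, 0, 0], [0, 0, -0.06, 0, 0], [0, 0, -0.06, 0, 0], [0, 0, -0.06, 0, 0], [0, 0, -0.06, 0, 0], [0, 0, -0.06, 0, 0]]}}

```text
time_s: 22.25
position: [0.4673, 0.3576, 0.0908]
tool_rot: [[-0.405, 0.914, -0.0], [0.914, 0.405, -0.001], [-0.001, -0.001, -1.0]]
ft_force: [-0.9, -0.9, 0.1]
grip_width: -0.0002
gripper_force: 0.0
```

{"fn": "pendant", "kwargs": {"deltas": [[0, 0, -0.06, 0, 0], [0, 0, -0.06, 0, 0], [0, 0, -0.06, 0, 0], [0, 0, -0.06, 0, 0], [0, 0, -0.08, 0, 0], [0, 0, -0.4, 0, 0], [0, 0, -0.8, 0, 0], [0, 0, -0.8, 0, 0], [0, 0, 0, 0, 0], [0, 0, 0, 0, 0]]}}

```text
time_s: 23.25
position: [0.4673, 0.3579, 0.2075]
tool_rot: [[-0.405, 0.914, 0.001], [0.914, 0.405, 0.001], [-0.0, 0.001, -1.0]]
ft_force: [-0.5, 0.2, -0.9]
grip_width: 0.0
gripper_force: 0.0
```

```bash
python3 - <<'E'
from rig import env
from h import *
e=env.get_image('side');t=env.get_image('top');a=cv2.resize(e['pixels'][130:290,160:350,::-1],None,fx=2,fy=2);b=cv2.resize(t['pixels'][120:280,115:360,::-1],None,fx=1.6,fy=2)
cv2.imwrite('pics/end.png',np.hstack([a,b]))
E
```

View pics/end.png

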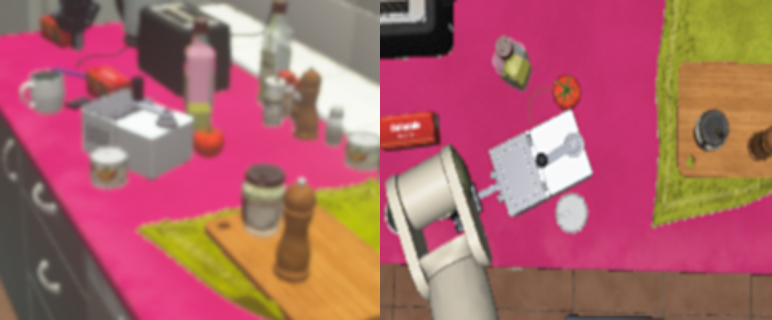

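The lid is closed (top panel (515,175)), the mill is upright on the board, and the bottle and bystanders are in place. I'm handing in.

```bash
python3 -c "
from rig import env
print(env.close_job())"
```

```text
the job is handed in; nothing more can be done
None
```

I moved the pepper mill, which stood in the crank's way, upright onto the chopping board, turned the crank two full turns clockwise without letting go, and raised the lid fully, held it and eased it shut. The job is handed in at about 23 s, but no verdict came back.

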